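Close an adjustable wrench on a gland nut and tighten it

ROBOT

A 7-joint arm with a two-finger parallel gripper is mounted at the origin on the work surface. World frame = base frame: x ahead of the robot, y to its left, z up, the work surface at z = 0. Lengths are in mm, angles in rad, forces in N, time in s.
With the tool pointing down it reaches from about 400 to 875 mm from the base axis. Payload 4.4 kg.
Tool frame: the origin (TCP) lies at the centre of the arm's flange, where the gripper is bolted on; the fingertips stand 173 mm ahead of it and the grasp point (between the pads) lies 155 mm ahead of it; z points along the fingers, y is the direction in which the jaws open and shut (so a half turn about z gives the same grasp; the last joint's range is limited). The gripper opens to 85 mm and grips with 20 to 120 N. Pads are 22 mm wide; open, the fingers measure 114 mm over their backs; the gripper's body (76 mm by 85 mm) begins 54 mm behind the grasp point. The pads swing forward as they close: fully open they stand 13 mm farther back than shut.
Start: joints at [-1.168, 0.628, 0.038, 1.517, -0.027, 0.996, -0.02], TCP at [293.665, 579.893, 404.713] pointing down, gripper open.
Joint ranges: [-3.06, 3.06], [-0.37, 2.12], [-1.25, 1.32], [0.18, 2.47], [-1.1, 4.24], [0.23, 1.98], [-2.94, 2.94]. Speed limits (rad/s): [2.57, 2.57, 3.14, 3.14, 3.14, 3.14, 3.14].

INTERFACE

Orientations are given as [roll, pitch, yaw] about the fixed x, y, z axes, in that order (R = Rz(yaw) Ry(pitch) Rx(roll)).
In Python, from cell import * gives the robot as it stands. The module is installed in compiled form; this text tells all that it offers.
- The arm moves only by the shell command python3 -m jog 'ROWS'. ROWS is JSON, one flat list of numbers, 5 for each row, row after row: the shift along the tool's x, y, z in mm, then the turn about the tool's z in degrees, then the finger opening in mm, from 0 to 85.4. A call has 1 to 20 rows; each row is the pose to reach, as a shift and turn from the pose commanded when the call began, along the tool's axes at that moment; what a row does not reach only later rows make up. A row lasts 1/12 s, in which the tool goes at most 41.7 mm and 7.16 degrees, less where a joint would pass 70% of its speed; a pose out of reach is approached as far as the arm can. A call with a gripper value outside its range is refused whole. The fingers move at their own pace and stop on an object; the grip force is fixed at half the most. Time passes only in rows, so rows that repeat a pose let the fingers close. It gives the time, the measured TCP pose, the force and the opening at its end, in the units of the state.
- read_state(): the state, without advancing time (a new reading comes with each control period).
- get_image(name): name is "scene" or "top" or "wrist"; returns (picture, depth): 480x640x3 uint8, blue, green, red; 480x640 float32, mm along the optical axis (not along the pixel's ray), 0 where there is no reading.
- camera_params(name): a dict with "K" (3x3 intrinsics, pixels), "T" (4x4, takes a point from camera to world coordinates). Camera axes: x right, y up, looking along -z (the intrinsics and any distortion apply to the point x, -y, -z); pixel columns grow to the right and rows downward; lengths in mm; the calibration is good to about 2 mm. A picture is of the moment at which its call begins: read the wrist's pose just before it. camera_params takes no time and is no camera call; for the wrist camera it gives the pose at the moment of the call.
- finish_job(): hands the job in, once; it reports no verdict.
The state is a dict: "clock": time; "qpos": joint angles; "qd": joint speeds; "tau": joint torques, N m; "eef_pos": TCP position; "tool_rot": TCP orientation; "force": force on the tool from outside, world axes, zero at the start; "torque": the same for the moment, N m; "width": finger opening in mm.
Only numpy, scipy, OpenCV 4.12 (cv2) and the standard library are available. Lean on these libraries where they do the work, as an engineer would, in place of code of your own. Each camera call takes 0.05 s, during which the arm holds its last target.

TASK

The adjustable wrench is lying loosely around the big hex nut on the manifold deck. Roll its thumb worm, gently and without forcing the jaw itself, until the jaw is snug on the nut, and only then push the handle to turn the nut clockwise (seen from above) with the wrench until it comes up on its stop, without straining it. Leave the wrench lying flat round the nut, still snug, and leave the loose cap and the spare nut on the deck where they are.

Things in the scene. Friction and masses are not known exactly. Their poses are not given: they have to be found in the camera images.
- manifold: White low cabinet with a flat metal deck, 45 mm above the table, fixed. Origin: on the table, under the nut's axis. In its frame the deck spans x -155 to 135, y -235 to 145 mm and the wrench's handle starts along -y. Low fittings on it: gauge near (-110, 100), small hex port (100, -60), black valve knob (105, 115), tube end (52, 93), none over 65 mm above the deck.
- nut_mid (a point): Centre of the steel hex nut, half-way up, 13 mm above the deck: 32 mm across flats, 37 mm across corners, 22 mm tall, its top 24 mm above the deck. A stem 17 mm in diameter stands in it up to 42 mm above the deck; a 10 mm tube arches from its top (63 mm above the deck) to the side away from the wrench's handle.
- nut (a joint): Turn of the nut, rad, growing clockwise seen from above. Starts within 0.03 of 0, turns against a steady friction of about 0.3 N m, and comes up firmly on its stop at 0.70: tight.
- wrench: Loose steel adjustable wrench, 240 mm long, 0.5 kg, flat on the deck round the nut. Origin: underside, between the jaws, 16 mm from the fixed jaw's face; on the nut's axis when snug. x points out of the mouth, handle to -x, y to the movable jaw, z up. Head: x -90 to -21 mm (flat throat at -21), y -34 to 32, 17 mm thick; fixed jaw y -31 to -16. Tightening carries the handle to its +y.
- jaw (a joint): Opening of the movable jaw, m: 0 with the jaw faces 32 mm apart (snug on the nut's flats), growing as it opens; starts at 0.0028 to 0.0038. The jaw (x -34 to 20 mm, 14 mm wide, 17 mm thick) is moved only by the worm, 0.6 mm per radian, which holds it against up to about 70 N.
- worm_top (a point): Highest line of the worm: a dark ribbed steel roller, 20 mm in diameter, 20 mm long, axis along the wrench's y, at x -50, y 12 mm of the wrench, top 21 mm above the deck, 4 mm proud of the head. Pressed from above (9 to 18 N) and dragged to the wrench's +x its top rolls along and closes the jaw 0.6 mm per 10 mm; drag about 4.5 N while free, clearly more once snug. Endless; point and axes fixed to the wrench.
- handle (a point): Mid-point of the straight handle, half-way up (7 mm above the deck), 150 mm from the mouth's centre along the wrench's -x. The handle is 25 mm wide (y -12.5 to 12.5), 14 mm thick, and runs from x -90 to -217 mm. Pushing it round takes 3 to 6 N here; much over 10 N at the stop makes the jaw creep open.
- blue_cap_center (a point): A blue screw cap lying loose on the deck, 28 mm in diameter, 12 mm high; the point is its centre. Leave it alone.
- spare_nut: A smaller spare hex nut lying loose on the deck, 24 mm across flats, 12 mm high; origin at its underside. Leave it alone.

How it is judged (in metres and radians):
On the way, in this order (a step that is already met when the one before it is completed fails the run):
1. the jaw has been rolled snug on the nut (within 1.5 mm) before the nut is turned (value of joint jaw below 0.0015 m and value of joint nut below 0.2 rad), for 0.3 s.
2. the nut has been turned clockwise to its stop (within 0.08 rad) (value of joint nut above 0.62 rad), for 0.2 s.
At the end, for the whole second after the job is handed in: The nut is within 0.08 rad of its stop, the wrench lies flat and at rest round it (its mouth centred within 8 mm of the nut's axis), and its jaw is within 2 mm of snug (value of joint nut above 0.62 rad and value of joint jaw below 0.002 m and horizontal distance between wrench and nut_mid below 0.008 m and angle between wrench's own z axis and vertical below 0.1 rad and z of wrench in the frame of nut_mid below -0.008 m and linear speed of wrench below 0.02 m/s); the robot touches nothing.
It fails at once if the nut is turned while the jaw is loose (more than 2.5 mm from snug) (value of joint nut above 0.25 rad and value of joint jaw above 0.0025 m).
It fails at once if the worm is pressed with more than 30 N (contact force between the arm and worm above 30 N).
It fails at once if the movable jaw is forced directly (over 12 N), or the nut is pushed directly and not with the wrench (over 8 N) (contact force between the arm and jaw above 12 N or contact force between the arm and nut above 8 N).
It fails at once if the nut is strained: over 200 N between wrench and nut (contact force between wrench and nut above 200 N).
It fails at once if the loose cap or the spare nut is moved by more than 15 mm (distance of any of blue_cap_center, spare_nut from where it was at the start of the episode above 0.015 m).
It also fails if it takes over 67 s, if anything falls off the work surface, if the arm or the gripper's body presses on something with over 40 N, if the wrist force passes 120 N, or if a joint passes its speed limit or range.

## Working session

There is one attempt and no reset: what is moved stays moved. The work goes in short steps, Python scripts to look and compute and a shell command to move; the robot and the scene stay as the last step left them, time stands still between calls to the robot, and variables do not carry over. Pictures are saved under pics/ and viewed, and the job is handed in when it is done.

```bash
mkdir -p pics; ls; python3 - <<'E'
from cell import *
import cv2
print(read_state())
for n in ("scene","top","wrist"):
    p=camera_params(n); print(n,p["K"].tolist(),p["T"].round(3).tolist(),[k for k in p])
    im,d=get_image(n); cv2.imwrite(f"pics/{n}0.png",im)
    import numpy as np; np.save(f"pics/{n}0.npy",d)
E
```

```text
pics
{'clock': 0.0, 'qpos': array([-1.16782492,  0.6293302 ,  0.03842643,  1.51838102, -0.02699236,
        0.99628069, -0.02000284]), 'qd': array([ 0.00031132,  0.00098892,  0.00163555, -0.00140706, -0.00189158,
        0.00059646,  0.00158423]), 'tau': array([ 5.38365439e-04, -5.63408375e+01,  1.22680720e+00, -1.93446225e+01,
        1.11327539e-02,  1.05422043e-02, -1.77146029e-05]), 'eef_pos': array([293.49378545, 579.63195782, 403.79465091]), 'tool_rot': array([-3.13971107e+00,  2.14977933e-05,  2.67283485e+00]), 'force': array([ 0.15672831, -0.68447492,  0.07178906]), 'torque': array([-0.01382794,  0.03035151, -0.03242976]), 'width': 85.1964000390054}
scene [[474.27730714011557, 0.0, 322.53936646980355], [0.0, 474.27730714011557, 247.5027501701012], [0.0, 0.0, 1.0]] [[-0.726, -0.49, 0.483, 862.1], [0.688, -0.513, 0.513, 389.859], [-0.003, 0.705, 0.709, 542.256], [0.0, 0.0, 0.0, 1.0]] ['K', 'T']
top [[533.1284224023636, 0.0, 317.34176236618805], [0.0, 533.1284224023636, 236.20863272368126], [0.0, 0.0, 1.0]] [[-0.016, 0.994, -0.107, 483.752], [-0.999, -0.02, -0.042, 31.52], [-0.044, 0.107, 0.993, 734.615], [0.0, 0.0, 0.0, 1.0]] ['K', 'T']
wrist [[427.57101495004775, 0.0, 319.7924505421246], [0.0, 427.57101495004775, 243.34883052436106], [0.0, 0.0, 1.0]] [[0.452, -0.857, -0.248, 229.794], [0.892, 0.434, 0.127, 612.18], [-0.001, -0.279, 0.96, 372.893], [0.0, 0.0, 0.0, 1.0]] ['K', 'T']
```

View pics/top0.png

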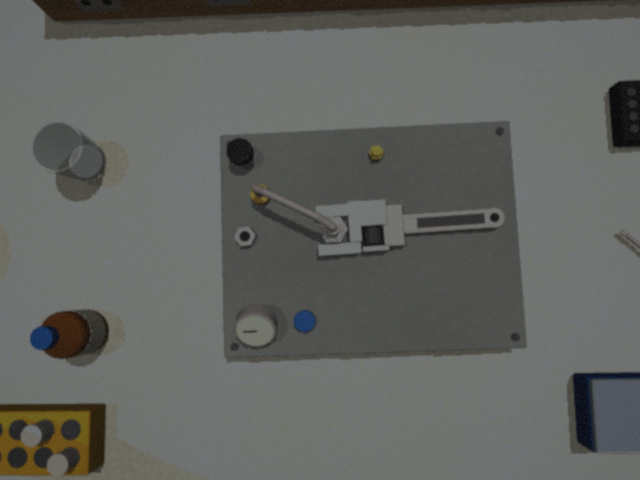

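View pics/scene0.png

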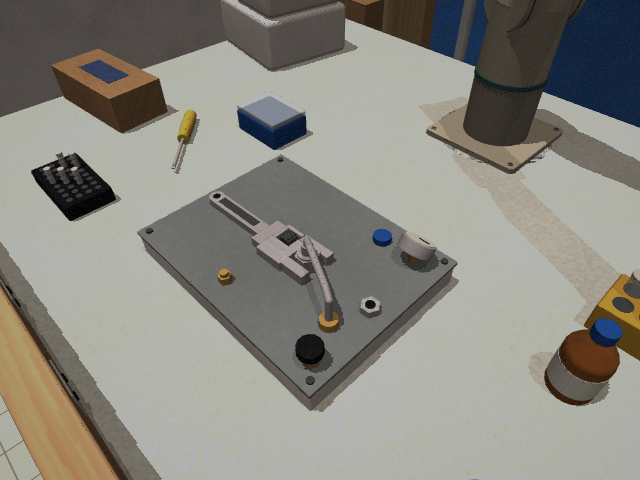

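```bash
cat > h.py <<'E'
import numpy as np, cv2
from cell import *
def ray(n,u,v,z,p=None):
    p=p or camera_params(n); K=p["K"];T=p["T"]
    d=np.array([(u-K[0,2])/K[0,0],-(v-K[1,2])/K[1,1],-1.]); d=T[:3,:3]@d; o=T[:3,3]
    return o+d*(z-o[2])/d[2]
def proj(n,P,p=None):
    p=p or camera_params(n); K=p["K"];T=p["T"]
    c=T[:3,:3].T@(np.array(P,float)-T[:3,3]); return np.array([K[0,2]+K[0,0]*c[0]/-c[2],K[1,2]-K[1,1]*c[1]/-c[2]])
def dpt(n,u,v,d,p=None):
    p=p or camera_params(n); K=p["K"];T=p["T"]; z=d[v,u]
    return T[:3,:3]@np.array([(u-K[0,2])/K[0,0]*z,-(v-K[1,2])/K[1,1]*z,-z])+T[:3,3]
E
python3 - <<'E'
from h import *
im=cv2.imread("pics/top0.png"); c=im[180:270,300:520]
cv2.imwrite("pics/topc.png",cv2.convertScaleAbs(cv2.resize(c,None,fx=3.6,fy=3.6,interpolation=cv2.INTER_CUBIC),alpha=1.3))
im=cv2.imread("pics/scene0.png"); c=im[180:300,200:350]
cv2.imwrite("pics/scc.png",cv2.convertScaleAbs(cv2.resize(c,None,fx=5,fy=5,interpolation=cv2.INTER_CUBIC),alpha=1.3))
d=np.load("pics/top0.npy")
for u,v in ((300,160),(373,235),(450,222),(360,208),(337,230),(500,300)): print(u,v,dpt("top",u,v,d).round(1))
E
```

```text
300 160 [661.1  82.4  42.1]
373 235 [556.2 -10.2  65.4]
450 222 [ 571.5 -108.1   59.1]
360 208 [591.6   5.2  61.4]
337 230 [560.9  34.8  87.2]
500 300 [ 472.3 -169.8   44. ]
```

View pics/topc.png

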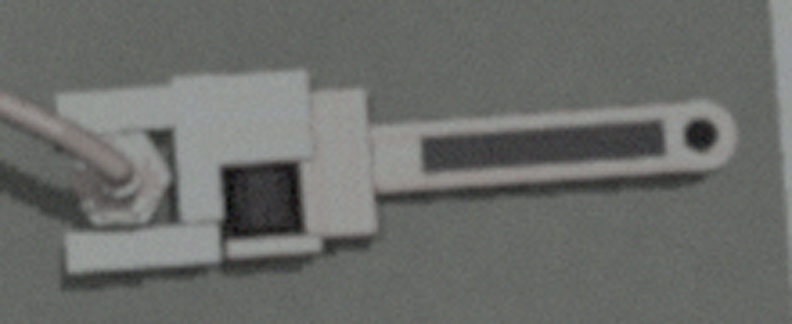

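View pics/scc.png

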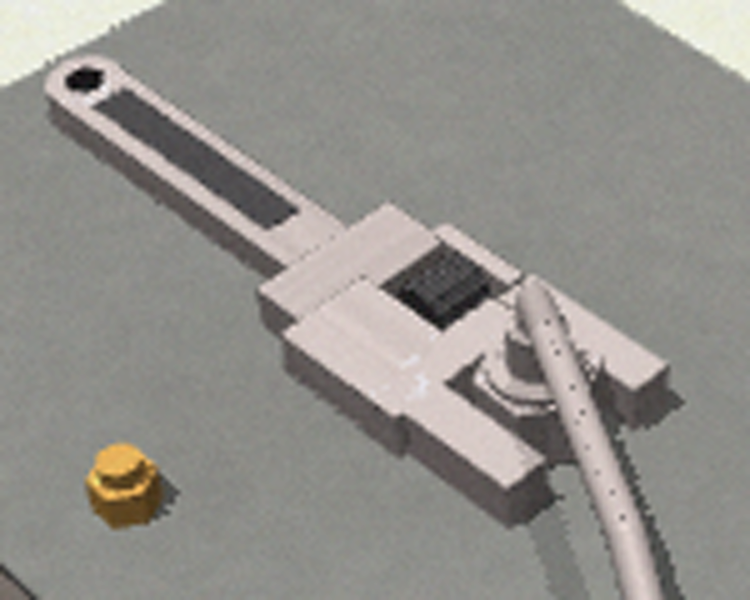

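```bash
python3 - <<'E'
from h import *
f=lambda x,y,z:ray("top",300+x/3.6,180+y/3.6,z)
w=f(262,200,66);a=f(378,160,59);b=f(700,135,59)
print("worm",w,"handle",a,b,"len",np.linalg.norm(b-a))
ax=(a-b)/np.linalg.norm(a-b); print("wrench x",ax,np.degrees(np.arctan2(ax[1],ax[0])))
y=np.array([-ax[1],ax[0],0])
o=w+50*ax-12*y; print("origin from worm",o)
print("hole center in wrench", (b-o)@ax,(b-o)@y,"neck",(a-o)@ax,(a-o)@y)
for n,pt in dict(thr=(180,180,62),fixface=(110,128,62),jawface=(110,233,62),jawout=(110,272,62),jawtip=(68,252,62),headback=(372,165,62),nuttop=(128,182,69)).items():
    p=f(*pt)-o; print(n,p@ax,p@y)
for n,u,v,z in (("cap",305,321,57),("spare",245,237,57)): print(n,ray("top",u,v,z))
R=cv2.Rodrigues(np.array([0,0,0.]))[0]
print(proj("scene",w), proj("scene",b))
E
```

```text
worm [555.47512283  -9.83512675  66.        ] handle [569.57213023 -51.39922155  59.        ] [ 575.99247242 -163.83003353   59.        ] len 112.61397904737261
wrench x [-0.05701195  0.9983735   0.        ] 93.26831610385867
origin from worm [564.60500744  40.76769142  66.        ]
hole center in wrench -204.9141675204918 0.2955713973629368 neck -92.30018847311915 0.29557139736293714
thr -22.16803335471585 2.291887159913804
fixface 1.0178545155072936 -18.10971560143575
jawface 3.8301818687546247 19.092630644678092
jawout 4.866386112739792 32.79986462720746
jawtip 19.065969570576918 24.650472580611204
headback -89.66487125591675 2.253179050654289
nuttop -3.8678276582475632 2.4014373151218034
cap [449.98879858  77.54111911  57.        ]
spare [557.93931368 153.49465959  57.        ]
[287.50171694 233.9565586 ] [215.99834635 195.54291593]
```

```bash
cat >> h.py <<'E'
from scipy.spatial.transform import Rotation as Ro
def shift(P,yawdeg,pos=None,rot=None):
    s=read_state(); R=Ro.from_euler("xyz",s["tool_rot"]).as_matrix()
    dy=(np.degrees(s["tool_rot"][2])-yawdeg+180)%360-180
    print("shift",(R.T@(np.array(P)-s["eef_pos"])).round(1),"turn",round(dy,2))
def st():
    s=read_state(); print(round(s["clock"],2),s["eef_pos"].round(2),np.degrees(s["tool_rot"]).round(2),"F",s["force"].round(2),"w",round(s["width"],1))
E
python3 -c "
from h import *
shift([555.5,-9.8,404],93.3)"
```

```text
shift [-500.  -407.5    0.6] turn 59.84
```

```bash
python3 -m jog '[-30,-25,0,4,0, -60,-49,0,8,0, -90,-73,0,12,0, -120,-98,0,16,0, -150,-122,0,20,0, -180,-147,0,24,0, -210,-171,0,28,0, -240,-196,0,32,0, -270,-220,0,36,0, -300,-245,0,40,0, -330,-269,0,44,0, -360,-294,0,48,0, -390,-318,0,52,0, -420,-343,0,56,0, -450,-367,0,59.84,0, -480,-391,0,59.84,0, -500,-407.5,0.6,59.84,0, -500,-407.5,50,59.84,0, -500,-407.5,80,59.84,0, -500,-407.5,80,59.84,0]'; python3 -c "
from h import *
st()
p=camera_params('wrist');im,d=get_image('wrist');cv2.imwrite('pics/w1.png',cv2.convertScaleAbs(im,alpha=1.2));np.save('pics/w1.npy',d);print(p['T'].round(4).tolist())"
```

```text
clock: 1.82
eef_pos: [552.8, -9.6, 318.6]
tool_rot: [-3.129, -0.001, 1.627]
force: [-1.6, 0.4, -0.5]
width: -0.0
1.82 [552.81  -9.65 318.65] [-1.7927e+02 -5.0000e-02  9.3240e+01] F [-1.61  0.39 -0.47] w -0.0
[[0.9983, -0.0577, -0.0032, 548.0391], [0.0563, 0.9589, 0.278, 61.7428], [-0.013, -0.2777, 0.9606, 287.6999], [0.0, 0.0, 0.0, 1.0]]
```

View pics/w1.png

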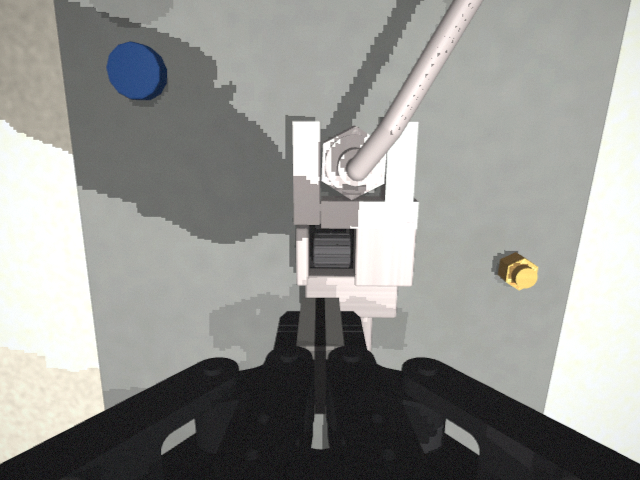

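```bash
python3 -c "
from h import *
st()
im=cv2.imread('pics/w1.png')[100:360,270:440];cv2.imwrite('pics/w1c.png',cv2.resize(im,None,fx=2.3*1.5,fy=2.3,interpolation=cv2.INTER_CUBIC) if 0 else cv2.resize(im,None,fx=2.3,fy=2.3,interpolation=cv2.INTER_CUBIC))
s=read_state();print('tip',s['eef_pos']+173*Ro.from_euler('xyz',s['tool_rot']).as_matrix()[:,2])
print('worm',ray('wrist',333,249,66),ray('wrist',314,250,66),ray('wrist',353,250,66))
d=np.load('pics/w1.npy')
for v in range(228,276,4): print(v,dpt('wrist',333,v,d).round(1))
print('tip px',dpt('wrist',320,312,d),dpt('wrist',310,302,d))
print(dpt('wrist',240,150,d),dpt('wrist',450,200,d))
"
```

```text
1.87 [553.93  -9.43 321.68] [-1.795e+02 -4.000e-02  9.327e+01] F [-0.42 -0.57  0.62] w 0.1
tip [552.41930099  -9.40524606 148.68206814]
worm [558.37779311  -5.86906987  66.        ] [547.99155102  -7.06478729  66.        ] [569.37854344  -5.78714793  66.        ]
228 [557.6   5.8  65.2]
232 [ 5.584e+02 -5.000e-01  4.970e+01]
236 [5.581e+02 2.000e-01 6.110e+01]
240 [558.1  -1.2  64.5]
244 [558.2  -2.8  66.6]
248 [558.3  -4.7  68. ]
252 [558.4  -6.8  68.5]
256 [558.5  -9.   68.7]
260 [558.7 -11.6  67.7]
264 [558.9 -14.3  66.6]
268 [559.8 -22.3  50.6]
272 [559.6 -22.3  57.4]
tip px [551.58848912   2.35460761 164.34597987] [548.12143491   2.04962238 156.25690806]
[503.60858313  43.07543562  47.73911659] [624.05221826  21.94805086  47.988839  ]
```

View pics/w1c.png

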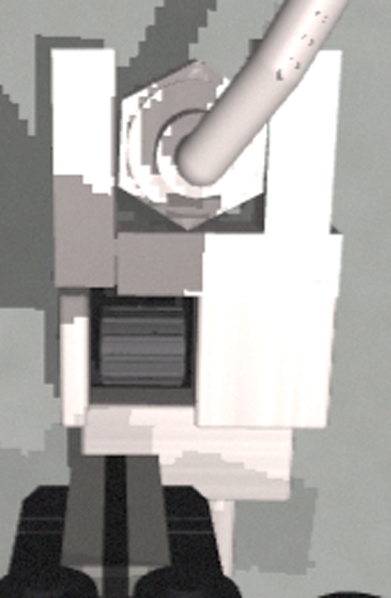

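```bash
python3 -m jog '[0,0,0,0,0, 0,0,0,0,0, 0,0,0,0,0, 0,0,0,0,0, 0,0,0,0,0]'; python3 -c "
from h import *
st(); shift([557.5-0.057*-8,-9-8,251],93.3)
p=camera_params('wrist');im,d=get_image('wrist');cv2.imwrite('pics/w2.png',im)
for v in range(228,276,4): print(v,dpt('wrist',333,v,d).round(1))
print(dpt('wrist',240,150,d),dpt('wrist',450,200,d))
cv2.imwrite('pics/w2c.png',cv2.resize(im[100:360,270:440],None,fx=2.3,fy=2.3))
"
```

```text
clock: 2.28
eef_pos: [555.9, -9.3, 326.1]
tool_rot: [3.139, -0.0, 1.629]
force: [-0.4, -0.2, -0.1]
width: -0.0
2.28 [555.93  -9.28 326.08] [ 1.7986e+02 -1.0000e-02  9.3330e+01] F [-0.43 -0.2  -0.08] w -0.0
shift [-7.8  1.4 75.1] turn 0.03
228 [563.2   0.6  48. ]
232 [562.9   0.8  58.3]
236 [562.9  -0.7  61.4]
240 [562.9  -2.5  63.6]
244 [563.1  -4.5  64.4]
248 [563.2  -6.9  64.4]
252 [563.4  -9.1  64.8]
256 [563.5 -11.5  64.6]
260 [563.8 -14.8  61.9]
264 [564.8 -22.1  47.6]
268 [564.6 -22.4  54.1]
272 [564.4 -22.6  60.4]
[506.97424554  42.56047     43.58026637] [631.53184475  20.72520367  44.2832763 ]
```

View pics/w2c.png

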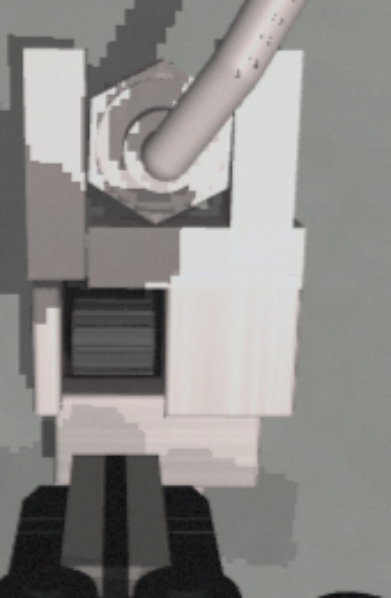

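```bash
python3 -m jog '[-3,0,25,0,0, -6,0,50,0,0, -7.5,0,70,0,0, -7.5,0,80,0,0, -7.5,0,80,0,0, -7.5,0,80,0,0, -7.5,0,80,0,0, -7.5,0,80,0,0]'; python3 -c "
from h import *
st()
p=camera_params('wrist');im,d=get_image('wrist');cv2.imwrite('pics/w3.png',im[100:460,170:470])
im,d=get_image('scene');cv2.imwrite('pics/s3.png',cv2.resize(im[150:300,200:400],None,fx=4,fy=4))
"
```

```text
clock: 3.0
eef_pos: [556.6, -16.9, 246.0]
tool_rot: [3.139, 0.0, 1.629]
force: [-0.4, -0.6, -0.0]
width: 0.2
3.0 [556.62 -16.91 245.97] [179.86   0.    93.32] F [-0.38 -0.62 -0.01] w 0.2
```

View pics/w3.png

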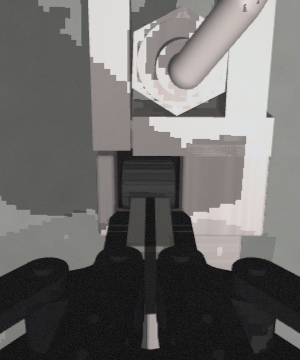

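View pics/s3.png

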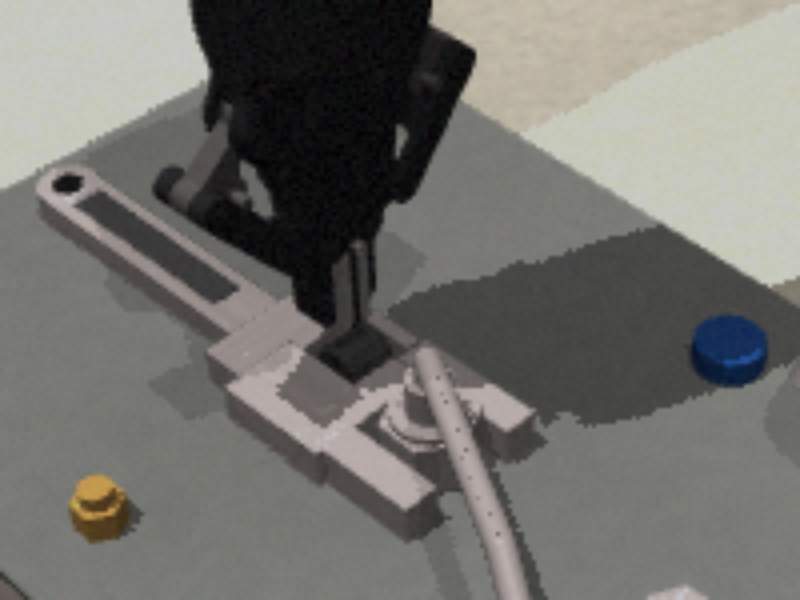

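```bash
python3 -m jog '[0,0,3,0,0, 0,0,5,0,0, 0,0,5,0,0, 0,0,5,0,0]';python3 -m jog '[0,0,1,0,0, 0,0,1,0,0, 0,0,1,0,0]'; python3 -m jog '[0,0,1,0,0, 0,0,1,0,0, 0,0,1,0,0]'
```

```text
clock: 3.43
eef_pos: [556.0, -17.0, 239.6]
tool_rot: [-3.141, -0.0, 1.628]
force: [-0.5, 0.2, 0.0]
width: 0.2
clock: 3.68
eef_pos: [556.0, -17.1, 239.2]
tool_rot: [3.141, -0.0, 1.628]
force: [-1.4, -0.3, 6.1]
width: 0.1
clock: 3.93
eef_pos: [556.0, -17.1, 239.0]
tool_rot: [3.141, -0.001, 1.628]
force: [-2.3, -0.4, 11.9]
width: -0.1
```

```bash
python3 -m jog '[0,0,0.3,0,0, 1,0,0.3,0,0, 2,0,0.3,0,0, 3,0,0.3,0,0, 4,0,0.3,0,0, 5,0,0.3,0,0]'; python3 -m jog '[1.5,0,0,0,0, 3,0,0,0,0, 4.5,0,0,0,0, 6,0,0,0,0]'; python3 -m jog '[1.5,0,0,0,0, 3,0,0,0,0, 4.5,0,0,0,0,4.5,0,0,0,0]'
```

```text
clock: 4.43
eef_pos: [555.8, -14.7, 238.9]
tool_rot: [3.14, 0.003, 1.626]
force: [-2.7, -4.1, 11.7]
width: 0.0
clock: 4.77
eef_pos: [555.5, -8.9, 238.9]
tool_rot: [3.14, 0.003, 1.626]
force: [-2.9, -4.4, 11.7]
width: 0.3
clock: 5.1
eef_pos: [555.3, -3.8, 238.9]
tool_rot: [3.14, 0.003, 1.626]
force: [-3.6, -3.6, 12.5]
width: 0.1
```

```bash
python3 -m jog '[1.5,0,0,0,0, 2.5,0,0,0,0, 2.5,0,0,0,0, 2.5,0,-6,0,0, 2.5,0,-10,0,0, 2.5,0,-10,0,0]'; python3 -c "
from h import *
st()
p=camera_params('wrist');im,d=get_image('wrist');cv2.imwrite('pics/w4.png',cv2.resize(im[60:320,210:440],None,fx=2.3,fy=2.3))
"
```

```text
clock: 5.6
eef_pos: [555.3, 1.2, 248.2]
tool_rot: [3.14, -0.0, 1.629]
force: [1.0, 0.2, 0.7]
width: -0.1
5.6 [555.29   1.24 248.17] [ 1.7993e+02 -2.0000e-02  9.3320e+01] F [0.98 0.15 0.75] w -0.1
```

View pics/w4.png

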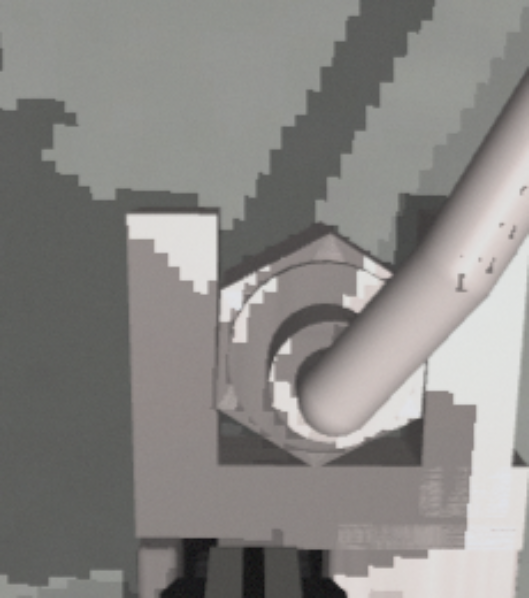

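```bash
python3 -m jog '[-9,0,0,0,0, -17.5,0,0,0,0, -17.5,0,4,0,0, -17.5,0,8,0,0, -17.5,0,9.2,0,0, -17.5,0,9.8,0,0, -17.5,0,10,0,0]'; python3 -m jog '[0,0,0,0,0]'
```

```text
clock: 6.23
eef_pos: [556.0, -17.8, 238.7]
tool_rot: [3.141, 0.001, 1.627]
force: [-4.2, -3.2, 18.9]
width: 0.0
clock: 6.32
eef_pos: [556.0, -17.8, 238.8]
tool_rot: [3.141, 0.001, 1.627]
force: [-3.0, -2.0, 17.3]
width: -0.0
```

```bash
python3 -m jog '[0,0,-0.5,0,0, 1.5,0,-0.5,0,0, 3,0,-0.5,0,0, 4.5,0,-0.5,0,0]'; python3 -m jog '[1.5,0,0,0,0, 3,0,0,0,0, 4.5,0,0,0,0, 6,0,0,0,0]'; python3 -m jog '[1.5,0,0,0,0, 3,0,0,0,0, 4.5,0,0,0,0, 6,0,0,0,0]'
```

```text
clock: 6.65
eef_pos: [555.8, -14.7, 239.0]
tool_rot: [3.14, 0.003, 1.626]
force: [-2.1, -3.9, 12.0]
width: 0.2
clock: 6.98
eef_pos: [555.5, -8.7, 238.9]
tool_rot: [3.14, 0.003, 1.626]
force: [-1.8, -4.1, 11.7]
width: -0.1
clock: 7.32
eef_pos: [555.1, -2.6, 238.9]
tool_rot: [3.141, 0.003, 1.626]
force: [-2.8, -5.2, 11.3]
width: 0.2
```

```bash
python3 -m jog '[1.5,0,0,0,0, 3,0,0,0,0, 3,0,0,0,0]'; python3 -m jog '[0,0,-6,0,0, 0,0,-9,0,0, -9,0,-9,0,0, -18.5,0,-9,0,0, -18.5,0,-4,0,0, -18.5,0,-1,0,0, -18.5,0,-0.4,0,0, -18.5,0,-0.2,0,0, -18.5,0,-0.2,0,0]'; python3 -m jog '[1.5,0,0,0,0, 3,0,0,0,0, 4.5,0,0,0,0, 6,0,0,0,0]'
```

```text
clock: 7.57
eef_pos: [555.1, 1.5, 238.3]
tool_rot: [3.14, 0.002, 1.627]
force: [-1.2, -4.3, 6.5]
width: -0.3
clock: 8.32
eef_pos: [556.0, -17.1, 238.9]
tool_rot: [3.141, 0.001, 1.627]
force: [-1.9, -3.3, 12.2]
width: 0.2
clock: 8.65
eef_pos: [555.6, -12.4, 238.9]
tool_rot: [3.141, 0.004, 1.626]
force: [-2.1, -7.2, 12.5]
width: -0.3
```

```bash
python3 -m jog '[1,0,0,0,0, 2,0,0,0,0]'; python3 -m jog '[1,0,0,0,0, 2,0,0,0,0]'
```

```text
clock: 8.82
eef_pos: [555.5, -10.2, 238.9]
tool_rot: [3.141, 0.003, 1.626]
force: [-3.0, -4.7, 11.8]
width: 0.0
clock: 8.98
eef_pos: [555.4, -8.2, 238.9]
tool_rot: [3.141, 0.003, 1.626]
force: [-2.0, -6.9, 10.5]
width: 0.1
```

```bash
python3 -m jog '[1,0,0,0,0, 2,0,0,0,0]'; python3 -m jog '[1,0,0,0,0, 2,0,0,0,0]';  python3 -m jog '[1,0,0,0,0, 2,0,0,0,0]'
```

```text
clock: 9.15
eef_pos: [555.3, -6.8, 238.9]
tool_rot: [3.141, 0.004, 1.625]
force: [-2.6, -7.8, 12.4]
width: -0.3
clock: 9.32
eef_pos: [555.1, -4.4, 238.9]
tool_rot: [3.141, 0.003, 1.626]
force: [-1.5, -4.7, 10.6]
width: -0.1
clock: 9.48
eef_pos: [555.0, -2.6, 238.9]
tool_rot: [3.141, 0.004, 1.626]
force: [-1.7, -7.0, 11.7]
width: 0.1
```

```bash
python3 -m jog '[1,0,0,0,0, 2,0,0,0,0, 2,0,0,0,0]'; python3 -m jog '[0,0,-6,0,0, 0,0,-12,0,0, -6,0,-30,0,0,-6,0,-40,0,0,-6,0,-40,0,0,-6,0,-40,0,0]'; python3 -c "
from h import *
st()
p=camera_params('wrist');im,d=get_image('wrist');cv2.imwrite('pics/w5.png',cv2.resize(im[60:320,210:440],None,fx=2.3,fy=2.3))
"
```

```text
clock: 9.73
eef_pos: [554.9, -0.8, 238.9]
tool_rot: [3.141, 0.004, 1.626]
force: [-2.2, -6.8, 12.1]
width: 0.0
clock: 10.23
eef_pos: [555.4, -2.9, 278.4]
tool_rot: [3.14, -0.001, 1.629]
force: [0.3, 1.1, -0.0]
width: 0.3
10.23 [555.43  -2.87 278.43] [ 1.7993e+02 -4.0000e-02  9.3340e+01] F [ 0.32  1.09 -0.01] w 0.3
```

View pics/w5.png

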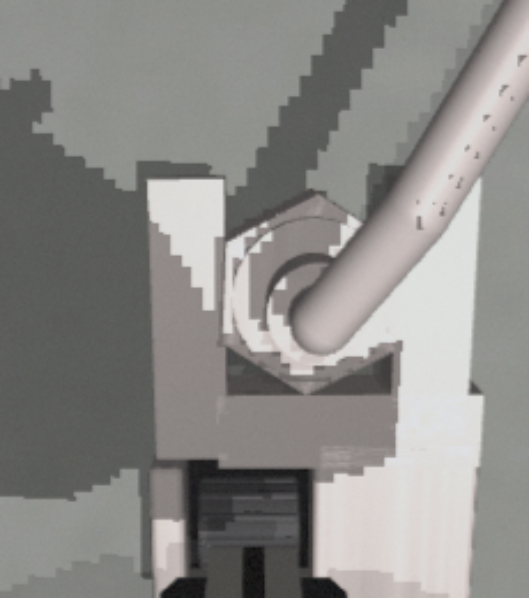

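```bash
python3 - <<'E'
from h import *
f=lambda x,y,z:ray("wrist",210+x/2.3,60+y/2.3,z)
for z in(62,):
  a=f(227,394,z);b=f(393,394,z);c=f(226,215,z);print(a,b,np.linalg.norm(a-b),c)
  print("jaw width",f(150,250,z)-f(226,250,z)); print("total head",np.linalg.norm(f(149,250,z)-f(476,250,z)))
p=camera_params('wrist')
im,d=get_image('wrist');cv2.imwrite('pics/w6.png',cv2.resize(im[130:260,250:430],None,fx=4.4,fy=4.4,interpolation=cv2.INTER_CUBIC))
E
```

```text
[548.37126291  20.47651408  62.        ] [580.54580013  22.35395773  62.        ] 32.229266832978794 [546.44906568  54.52850687  62.        ]
jaw width [-14.13812055  -0.82418566   0.        ]
total head 60.928646238360635
```

View pics/w6.png

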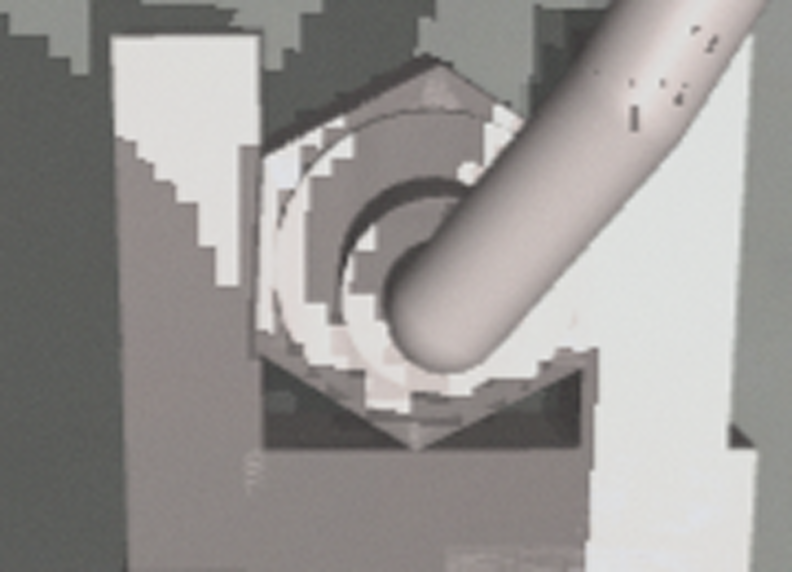

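```bash
python3 -m jog '[-6,0,15,0,0, -12,0,30,0,0, -12,0,36,0,0, -12,0,39,0,0, -12,0,39.6,0,0, -12,0,40,0,0,-12,0,40,0,0]'; python3 -m jog '[1,0,0,0,0, 2,0,0,0,0]'; python3 -m jog '[1,0,0,0,0, 2,0,0,0,0]';python3 -m jog '[1,0,0,0,0, 2,0,0,0,0]'
```

```text
clock: 10.92
eef_pos: [555.0, -16.2, 239.0]
tool_rot: [-3.139, 0.0, 1.628]
force: [-4.6, -1.8, 12.5]
width: -0.1
clock: 11.08
eef_pos: [554.9, -15.5, 239.0]
tool_rot: [-3.14, 0.002, 1.627]
force: [-4.5, -7.4, 11.4]
width: -0.3
clock: 11.25
eef_pos: [554.8, -14.1, 239.0]
tool_rot: [-3.14, 0.003, 1.626]
force: [-4.2, -6.5, 10.1]
width: -0.1
clock: 11.42
eef_pos: [554.8, -12.1, 238.9]
tool_rot: [-3.14, 0.003, 1.626]
force: [-3.0, -7.5, 9.9]
width: -0.1
```

```bash
python3 -m jog '[0,0,0.7,0,0, 1,0,0.7,0,0, 2,0,0.7,0,0]'; python3 -m jog '[1,0,0,0,0, 2,0,0,0,0]';python3 -m jog '[1,0,0,0,0, 2,0,0,0,0, 3,0,0,0,0]'
```

```text
clock: 11.67
eef_pos: [554.8, -11.0, 238.9]
tool_rot: [-3.141, 0.004, 1.626]
force: [-5.7, -9.6, 14.8]
width: 0.3
clock: 11.83
eef_pos: [554.7, -9.4, 238.9]
tool_rot: [-3.141, 0.005, 1.625]
force: [-4.9, -9.5, 15.8]
width: -0.2
clock: 12.08
eef_pos: [554.6, -6.1, 238.8]
tool_rot: [-3.141, 0.004, 1.625]
force: [-5.1, -10.3, 16.2]
width: 0.0
```

```bash
python3 -m jog '[0,0,-10,0,0, 0,0,-40,0,0, -30,15,-70,0,0, -60,30,-80,0,0, -90,45,-80,0,0, -120,60,-80,0,0, -140,70,-80,0,0, -140,70,-80,0,0, -140,70,-80,0,0, -140,70,-80,0,0,-140,70,-80,0,0]'; python3 -c "
from h import *
st()
p=camera_params('wrist');im,d=get_image('wrist');cv2.imwrite('pics/w7.png',im);np.save('pics/w7.npy',d)
im,d=get_image('top');cv2.imwrite('pics/t7.png',cv2.resize(im[120:320,220:520],None,fx=2.6,fy=2.6))
"
```

```text
clock: 13.0
eef_pos: [632.9, -136.1, 317.1]
tool_rot: [-3.141, -0.002, 1.631]
force: [-0.1, 0.0, -0.2]
width: 0.2
13.0 [ 632.89 -136.15  317.11] [-1.7994e+02 -1.1000e-01  9.3430e+01] F [-0.05  0.05 -0.19] w 0.2
```

View pics/w7.png

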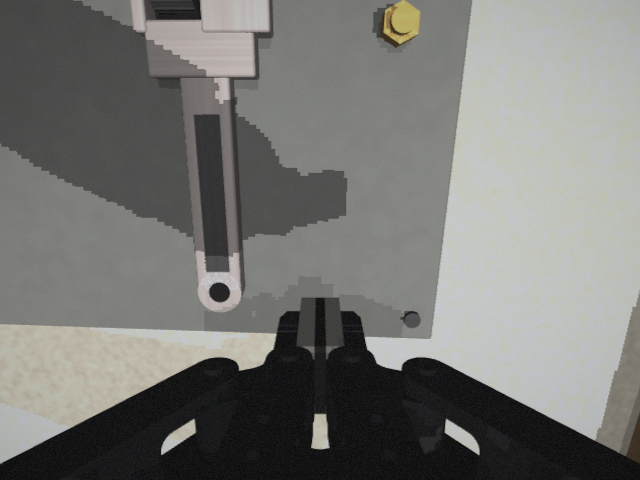

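View pics/t7.png

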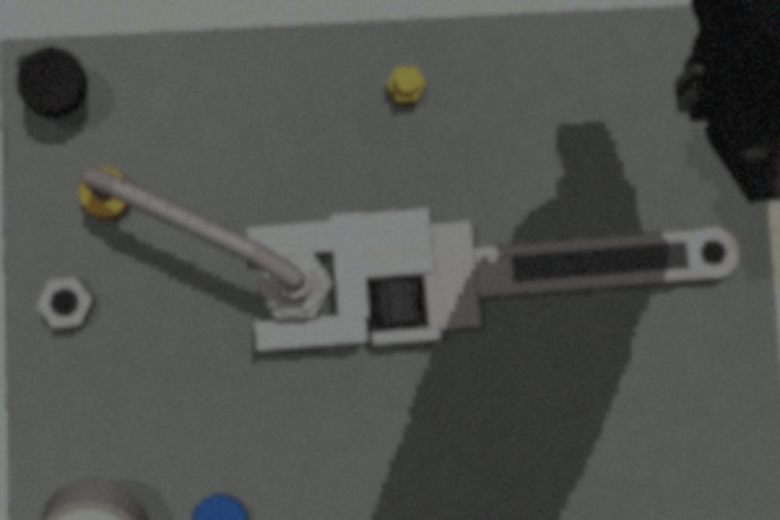

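```bash
cat > plan.py <<'E'
from h import *
E
python3 - <<'E'
from h import *
h=ray("wrist",219.5,292,59);n=ray("wrist",207.5,85,59)
print("wrist",h,n,np.linalg.norm(h-n))
f=lambda x,y:ray("top",220+x/2.6,120+y/2.6,59)
h2=f(713,251);n2=f(480,272); print("top",h2,n2)
for a,b in((h,n),(h2,n2)):
    x=(b-a)/np.linalg.norm(b-a); ang=np.degrees(np.arctan2(x[1],x[0])); print(ang,"origin",a+x*205)
print("yellow", ray("wrist",400,22,60))
E
```

```text
wrist [ 576.50331415 -163.02531077   59.        ] [571.12045254 -51.70674033  59.        ] 111.44863985241241
top [ 577.22248826 -163.62624019   59.        ] [569.3638854  -50.90685747  59.        ]
92.768407856558 origin [566.60201223  41.73543796  59.        ]
93.9881106595047 origin [562.964847    40.87735309  59.        ]
yellow [663.90269723 -17.80396016  60.        ]
```

```bash
cat > plan.py <<'E'
from h import *
N=np.array([564.3,40.7])
def tool(th,gap,psi0=93.3,r=150,half=8.5,z=222.5):
    p=np.radians(psi0)-th; x=np.array([np.cos(p),np.sin(p)]); y=np.array([-x[1],x[0]])
    q=N-r*x+(-12.5-half-gap)*y
    return [*q,z],np.degrees(p)
E
python3 -c "
from plan import *
shift(*tool(0,15))"
```

```text
shift [ 30.8 -22.2  94.9] turn 0.12
```

```bash
python3 -m jog '[15,-10,30,0,0, 31,-22,60,0,0, 31,-22,85,0,0, 31,-22,95,0,0, 31,-22,95,0,0, 31,-22,95,0,0, 31,-22,95,0,0]'; python3 -c "
from plan import *
shift(*tool(0,2)); shift(*tool(0,0))
p=camera_params('wrist');im,d=get_image('wrist');cv2.imwrite('pics/w8.png',im)
"
```

```text
clock: 13.68
eef_pos: [610.3, -109.5, 223.9]
tool_rot: [3.139, 0.001, 1.628]
force: [0.2, -0.4, 0.2]
width: -0.3
shift [  2.6 -14.3   1.4] turn -0.03
shift [  2.6 -16.3   1.4] turn -0.03
```

View pics/w8.png

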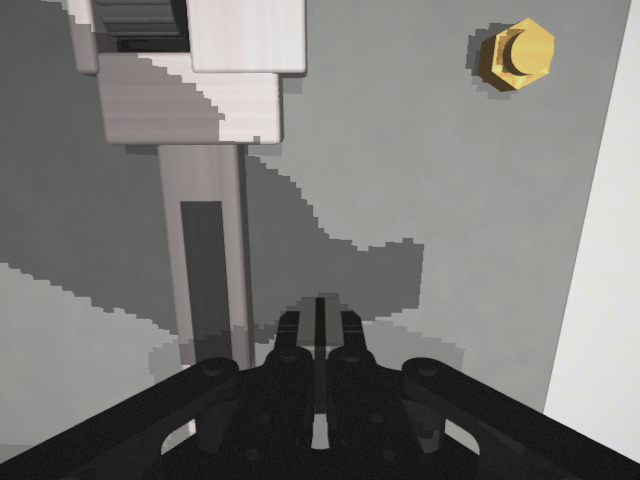

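```bash
python3 -c "
from h import *
im,d=get_image('wrist')
for u in (276,283,290,298,303,310): print(u,[dpt('wrist',u,v,d).round(0).tolist() for v in (305,318,330)])"; python3 -m jog '[0,-6,0,0,0, 0,-12,0,0,0, 0,-13,0,0,0, 0,-13,0,0,0]';  python3 -m jog '[0,-1,0,0,0, 0,-2,0,0,0]'; python3 -m jog '[0,-1,0,0,0, 0,-2,0,0,0]'
```

```text
276 [[594.0, -106.0, 44.0], [594.0, -111.0, 45.0], [594.0, -117.0, 44.0]]
283 [[596.0, -106.0, 45.0], [597.0, -103.0, 62.0], [598.0, -103.0, 71.0]]
290 [[599.0, -105.0, 46.0], [600.0, -102.0, 63.0], [600.0, -102.0, 71.0]]
298 [[602.0, -106.0, 45.0], [603.0, -102.0, 62.0], [603.0, -98.0, 79.0]]
303 [[604.0, -98.0, 61.0], [604.0, -98.0, 71.0], [605.0, -98.0, 78.0]]
310 [[606.0, -98.0, 61.0], [607.0, -98.0, 70.0], [607.0, -98.0, 78.0]]
clock: 14.12
eef_pos: [596.3, -109.8, 223.0]
tool_rot: [3.14, 0.0, 1.628]
force: [0.6, 0.1, 1.2]
width: -0.1
clock: 14.28
eef_pos: [595.5, -109.7, 223.1]
tool_rot: [3.138, 0.001, 1.628]
force: [5.2, 0.1, 2.3]
width: 0.1
clock: 14.45
eef_pos: [593.8, -109.8, 223.0]
tool_rot: [3.137, 0.001, 1.629]
force: [5.2, -0.9, 0.4]
width: -0.1
```

```bash
cat >> plan.py <<'E'
def arc(ths,th0,half,r=150,psi0=93.3):
    s=read_state(); y0=s["tool_rot"][2]; c,sn=np.cos(y0),np.sin(y0)
    q0=np.array(tool(th0,0,half=half,r=r,psi0=psi0)[0][:2]); 
    for t in ths:
        q,ps=tool(t,0,half=half,r=r,psi0=psi0); d=np.array(q[:2])-q0
        print(round(t,3),"dx %.1f dy %.1f turn %.1f"%(d@[c,sn],d@[sn,-c],np.degrees(t-th0)), "pos",np.round(q[:2],1))
E
python3 -c "
from plan import *
st(); print(tool(0.013,0,half=10.5)); arc(np.arange(0.013,0.72,0.04),0.013,10.5)"
```

```text
14.45 [ 593.82 -109.77  223.01] [1.7976e+02 7.0000e-02 9.3310e+01] F [ 5.22 -0.9   0.4 ] w -0.1
([np.float64(593.9642954126302), np.float64(-108.12550042809264), 222.5], np.float64(92.55515486632993))
0.013 dx 0.0 dy 0.0 turn 0.0 pos [ 594.  -108.1]
0.053 dx -0.7 dy -6.0 turn 2.3 pos [ 588.  -109.2]
0.093 dx -1.2 dy -12.1 turn 4.6 pos [ 582. -110.]
0.133 dx -1.4 dy -18.1 turn 6.9 pos [ 575.9 -110.6]
0.173 dx -1.4 dy -24.2 turn 9.2 pos [ 569.9 -111. ]
0.213 dx -1.2 dy -30.3 turn 11.5 pos [ 563.8 -111.1]
0.253 dx -0.7 dy -36.3 turn 13.8 pos [ 557.7 -110.9]
0.293 dx 0.0 dy -42.4 turn 16.0 pos [ 551.7 -110.5]
0.333 dx 1.0 dy -48.3 turn 18.3 pos [ 545.6 -109.9]
0.373 dx 2.2 dy -54.3 turn 20.6 pos [ 539.6 -109. ]
0.413 dx 3.7 dy -60.2 turn 22.9 pos [ 533.7 -107.9]
0.453 dx 5.4 dy -66.0 turn 25.2 pos [ 527.7 -106.6]
0.493 dx 7.3 dy -71.8 turn 27.5 pos [ 521.9 -105. ]
0.533 dx 9.4 dy -77.5 turn 29.8 pos [ 516.1 -103.2]
0.573 dx 11.8 dy -83.0 turn 32.1 pos [ 510.4 -101.2]
0.613 dx 14.4 dy -88.5 turn 34.4 pos [504.7 -98.9]
0.653 dx 17.2 dy -93.9 turn 36.7 pos [499.2 -96.4]
0.693 dx 20.2 dy -99.2 turn 39.0 pos [493.8 -93.7]
```

```bash
python3 -m jog '[-0.4,-3,0,1.2,0, -0.7,-6,0,2.3,0, -1,-9,0,3.5,0, -1.2,-12.1,0,4.6,0, -1.4,-18.1,0,6.9,0, -1.4,-24.2,0,9.2,0]'; python3 -m jog '[0,-5,0,2,0, 0.4,-10,0,4,0, 0.8,-14,0,5.5,0]'; python3 -c "
from plan import *
p=camera_params('wrist');im,d=get_image('top');cv2.imwrite('pics/t9.png',cv2.resize(im[120:320,220:520],None,fx=2.6,fy=2.6))
"
```

```text
clock: 14.95
eef_pos: [569.8, -112.8, 223.0]
tool_rot: [3.137, 0.001, 1.466]
force: [5.8, -1.5, 1.7]
width: -0.2
clock: 15.2
eef_pos: [555.3, -112.0, 223.0]
tool_rot: [3.137, 0.003, 1.369]
force: [4.5, -5.3, 0.7]
width: 0.2
```

View pics/t9.png

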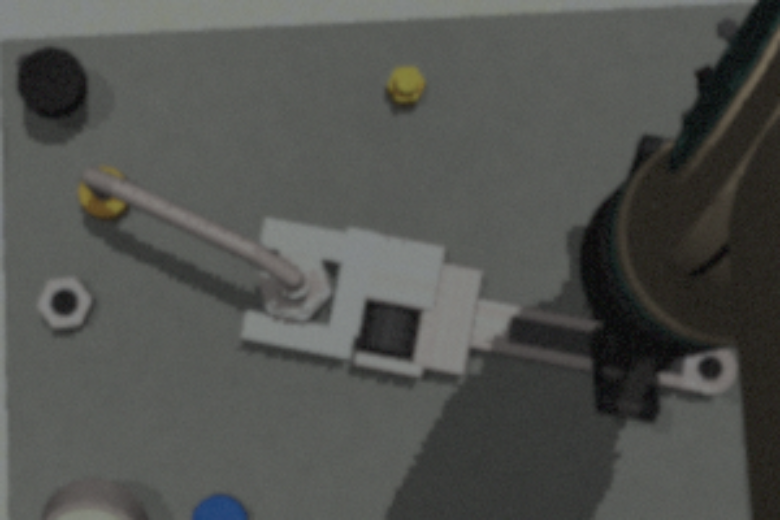

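```bash
python3 -c "
from plan import *
st(); arc(np.arange(0.265,0.7,0.04),0.265,10.5)"
```

```text
15.25 [ 554.56 -111.96  222.96] [1.798e+02 1.700e-01 7.838e+01] F [ 4.16 -3.88  2.65] w 0.2
0.265 dx 0.0 dy 0.0 turn 0.0 pos [ 555.9 -110.8]
0.305 dx -0.8 dy -6.0 turn 2.3 pos [ 549.9 -110.4]
0.345 dx -1.3 dy -12.1 turn 4.6 pos [ 543.8 -109.7]
0.385 dx -1.6 dy -18.1 turn 6.9 pos [ 537.8 -108.7]
0.425 dx -1.6 dy -24.2 turn 9.2 pos [ 531.9 -107.6]
0.465 dx -1.4 dy -30.3 turn 11.5 pos [ 526.  -106.1]
0.505 dx -1.0 dy -36.3 turn 13.8 pos [ 520.1 -104.5]
0.545 dx -0.3 dy -42.4 turn 16.0 pos [ 514.4 -102.6]
0.585 dx 0.6 dy -48.4 turn 18.3 pos [ 508.7 -100.5]
0.625 dx 1.8 dy -54.3 turn 20.6 pos [503.1 -98.2]
0.665 dx 3.2 dy -60.2 turn 22.9 pos [497.6 -95.6]
```

```bash
python3 -m jog '[-0.8,-6,0,2.3,0, -1.3,-12,0,4.6,0, -1.6,-18,0,6.9,0, -1.6,-24,0,9.2,0, -1.4,-30,0,11.5,0, -1,-36,0,13.8,0, -0.7,-39,0,15,0]';  python3 -m jog '[0.3,-3,0,1,0, 0.6,-6,0,2.3,0]'; python3 -c "
from plan import *
st(); arc(np.arange(0.585,0.74,0.02),0.585,10.5)"
```

```text
clock: 15.83
eef_pos: [516.6, -104.9, 223.0]
tool_rot: [3.137, 0.002, 1.107]
force: [4.5, -5.0, 2.2]
width: 0.1
clock: 16.0
eef_pos: [511.6, -102.6, 223.0]
tool_rot: [3.136, 0.003, 1.067]
force: [2.6, -7.0, 2.6]
width: -0.1
16.0 [ 511.59 -102.63  223.02] [1.7968e+02 1.6000e-01 6.1130e+01] F [ 2.65 -6.99  2.57] w -0.1
0.585 dx 0.0 dy 0.0 turn 0.0 pos [ 508.7 -100.5]
0.605 dx -0.4 dy -3.0 turn 1.1 pos [505.9 -99.4]
0.625 dx -0.7 dy -6.0 turn 2.3 pos [503.1 -98.2]
0.645 dx -0.9 dy -9.1 turn 3.4 pos [500.3 -96.9]
0.665 dx -1.1 dy -12.1 turn 4.6 pos [497.6 -95.6]
0.685 dx -1.2 dy -15.1 turn 5.7 pos [494.9 -94.2]
0.705 dx -1.2 dy -18.2 turn 6.9 pos [492.2 -92.8]
0.725 dx -1.2 dy -21.2 turn 8.0 pos [489.5 -91.4]
```

```bash
python3 -m jog '[-0.4,-3,0,1.1,0, -0.7,-6,0,2.3,0]'; python3 -m jog '[-0.3,-2,0,0.8,0, -0.5,-4,0,1.5,0]';  python3 -m jog '[-0.2,-1.5,0,0.6,0, -0.3,-3,0,1.1,0]'
```

```text
clock: 16.17
eef_pos: [506.0, -100.4, 223.0]
tool_rot: [3.136, 0.003, 1.027]
force: [2.8, -7.2, 1.7]
width: 0.2
clock: 16.33
eef_pos: [502.3, -98.8, 223.0]
tool_rot: [3.136, 0.002, 1.001]
force: [2.1, -7.9, 2.8]
width: 0.1
clock: 16.5
eef_pos: [499.6, -97.6, 223.0]
tool_rot: [3.136, 0.002, 0.981]
force: [2.0, -7.5, 1.8]
width: -0.1
```

```bash
python3 -m jog '[-1,-1.5,0,0.6,0, -1.5,-3,0,1.1,0]';  python3 -m jog '[-0.2,-1,0,0.4,0, -0.3,-2,0,0.8,0]'; python3 -m jog '[-0.2,-1,0,0.4,0, -0.3,-2,0,0.8,0]'
```

```text
clock: 16.67
eef_pos: [496.6, -96.5, 223.0]
tool_rot: [3.136, 0.001, 0.963]
force: [5.0, -4.8, 1.9]
width: 0.1
clock: 16.83
eef_pos: [494.8, -95.6, 223.0]
tool_rot: [3.136, 0.001, 0.949]
force: [3.0, -6.2, 2.1]
width: -0.3
clock: 17.0
eef_pos: [493.0, -94.7, 223.0]
tool_rot: [3.136, 0.001, 0.935]
force: [3.4, -5.8, 2.3]
width: -0.0
```

```bash
python3 -m jog '[-0.1,-1,0,0.4,0, -0.1,-1,0,0.4,0]';  python3 -m jog '[-0.1,-1,0,0.4,0, -0.1,-1,0,0.4,0]'; python3 -m jog '[-0.1,-1,0,0.4,0, -0.1,-1,0,0.4,0]'; python3 -c "
from plan import *
p=camera_params('wrist');im,d=get_image('top');cv2.imwrite('pics/t10.png',cv2.resize(im[120:320,220:520],None,fx=2.6,fy=2.6))
"
```

```text
clock: 17.17
eef_pos: [492.2, -94.2, 223.0]
tool_rot: [3.136, 0.001, 0.928]
force: [3.5, -5.9, 2.2]
width: 0.4
clock: 17.33
eef_pos: [491.4, -93.7, 223.0]
tool_rot: [3.135, 0.001, 0.921]
force: [3.6, -6.0, 1.1]
width: -0.2
clock: 17.5
eef_pos: [490.6, -93.3, 223.0]
tool_rot: [3.135, 0.001, 0.914]
force: [2.7, -6.5, 2.3]
width: 0.0
```

View pics/t10.png

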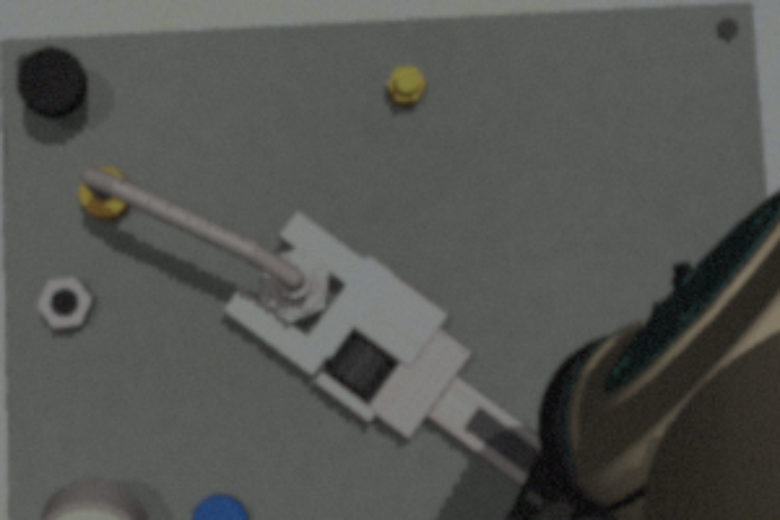

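```bash
python3 -m jog '[-0.1,-1,0,0.4,0, -0.1,-1,0,0.4,0]';  python3 -m jog '[-0.1,-1,0,0.4,0, -0.1,-1,0,0.4,0]'; python3 -m jog '[-0.1,-1,0,0.4,0, -0.1,-1,0,0.4,0]'
```

```text
clock: 17.72
eef_pos: [489.8, -92.6, 223.0]
tool_rot: [3.135, 0.001, 0.907]
force: [3.9, -5.1, 2.6]
width: -0.0
clock: 17.88
eef_pos: [489.0, -92.1, 223.0]
tool_rot: [3.135, 0.001, 0.9]
force: [3.8, -6.4, 2.5]
width: 0.0
clock: 18.05
eef_pos: [488.4, -91.7, 223.1]
tool_rot: [3.134, 0.001, 0.893]
force: [4.4, -6.5, 1.0]
width: 0.1
```

```bash
python3 -m jog '[-0.1,-1,0,0.2,0, -0.1,-1,0,0.2,0, -0.1,-1,0,0.2,0]';  python3 -m jog '[-0.3,-0.5,0,0,0, -0.3,-0.5,0,0,0]'
```

```text
clock: 18.3
eef_pos: [487.7, -91.2, 223.1]
tool_rot: [3.134, 0.001, 0.89]
force: [4.3, -6.1, 0.9]
width: -0.2
clock: 18.47
eef_pos: [487.4, -91.1, 223.1]
tool_rot: [3.133, 0.0, 0.89]
force: [5.1, -6.2, -0.2]
width: -0.1
```

```bash
python3 -m jog '[0,1,0,0,0, 0,3,0,0,0, 0,8,0,0,0, 0,15,0,0,0, 0,15,-30,0,0, 0,20,-60,0,0, 20,50,-90,0,0, 40,80,-100,0,0, 40,80,-100,0,0, 40,80,-100,0,0, 40,80,-100,0,0]'; python3 -c "
from plan import *
p=camera_params('wrist');im,d=get_image('top');cv2.imwrite('pics/t11.png',cv2.resize(im[120:340,220:520],None,fx=2.6,fy=2.6))
st();im,d=get_image('wrist');cv2.imwrite('pics/w11.png',im)
"
```

```text
clock: 19.38
eef_pos: [571.9, -107.3, 321.3]
tool_rot: [-3.138, 0.002, 0.892]
force: [-0.9, 0.3, 0.1]
width: 0.1
19.43 [ 571.4  -107.45  321.08] [-1.7976e+02  1.0000e-01  5.1080e+01] F [-0.36  0.74  0.65] w -0.5
```

View pics/t11.png

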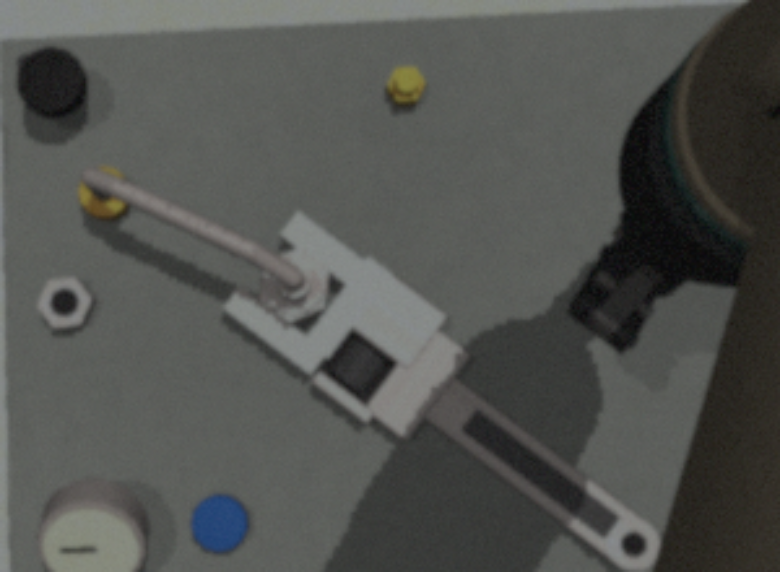

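View pics/w11.png

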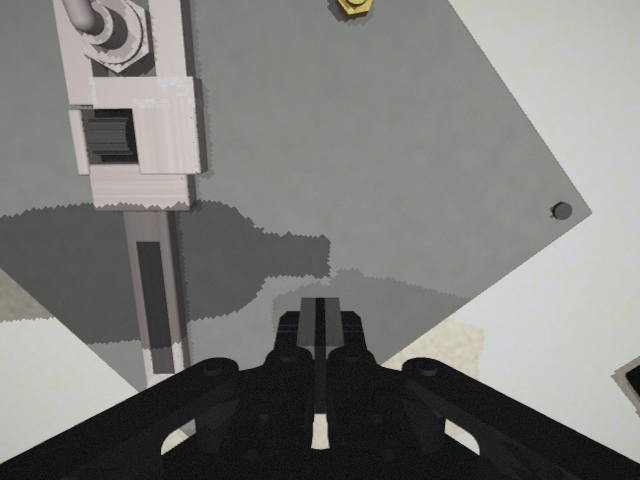

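```bash
python3 -c "
from h import *
f=lambda x,y:ray('top',220+x/2.6,120+y/2.6,59)
h2=f(633,543);n2=f(441,399)
x=(n2-h2)/np.linalg.norm(n2-h2);print(h2,n2,np.linalg.norm(n2-h2),np.degrees(np.arctan2(x[1],x[0])),'origin',h2+205*x)
h2=ray('wrist',165,372,59);n2=ray('wrist',151,211,59)
x=(n2-h2)/np.linalg.norm(n2-h2);print(np.degrees(np.arctan2(x[1],x[0])))
"
python3 -m jog '[30,-30,-10,0,0, 60,-60,-10,0,0, 70,-75,0,0,0, 70,-75,0,0,0, 70,-75,0,0,0, 70,-75,0,0,0, 70,-75,0,0,0]'; python3 -c "
from plan import *
st();im,d=get_image('wrist');cv2.imwrite('pics/w12.png',im)
"
```

```text
[ 437.82972522 -118.9566977    59.        ] [507.81332745 -30.09428118  59.        ] 113.1115982169165 51.77779734233716 origin [564.66586478  42.09482729  59.        ]
49.5887162990583
clock: 20.07
eef_pos: [558.2, -7.9, 322.5]
tool_rot: [3.141, 0.001, 0.889]
force: [-0.5, -0.4, -0.9]
width: 0.3
20.07 [558.23  -7.88 322.46] [1.7997e+02 5.0000e-02 5.0950e+01] F [-0.48 -0.42 -0.89] w 0.3
```

View pics/w12.png

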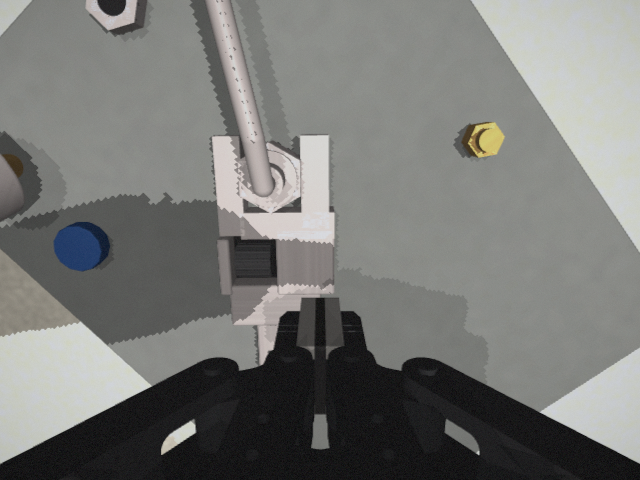

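```bash
python3 -c "
from plan import *
st();im,d=get_image('wrist');cv2.imwrite('pics/w13.png',cv2.resize(im[120:300,200:350],None,fx=3.3*1.2,fy=3.3,interpolation=cv2.INTER_CUBIC) if 0 else cv2.resize(im[125:245,205:345],None,fx=5,fy=5,interpolation=cv2.INTER_CUBIC))
"
```

```text
20.12 [558.37  -7.88 322.54] [1.7997e+02 3.0000e-02 5.0950e+01] F [ 0.46  0.3  -0.08] w -0.3
```

View pics/w13.png

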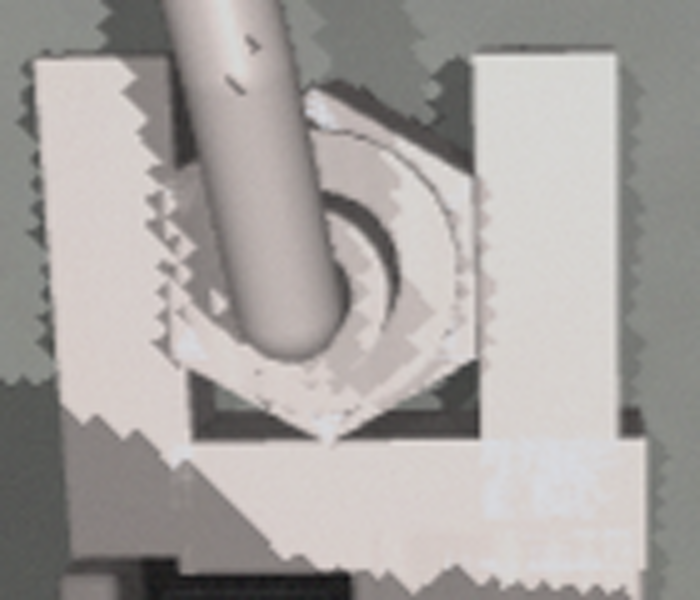

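```bash
python3 -c "
from h import *
st();print(finish_job())"
```

```text
20.17 [558.45  -7.76 322.53] [1.7997e+02 3.0000e-02 5.0960e+01] F [ 0.12 -0.52  0.57] w -0.1
the job is handed in; nothing more can be done
None
```

I rolled the jaw snug on the nut, turned the nut clockwise to about its stop, and handed the job in at 20.2 s. `finish_job()` gave no verdict.

- **Rolling the jaw snug:** I made four strokes on the worm with the closed fingertips, pressing mostly 10–16 N with a highest reading of 19 N. Drag rose from about 4.4 N while free to about 7 N, and to about 10 N on pressing harder. I read that as snug, with the tips slipping on the worm. The mouth then measured 32.2 mm in the wrist picture.
- **Turning the nut:** I pushed the handle round its arc with about 5–7 N, and stopped when the push rose to about 8 N. I then backed off to clear air.

**Last checks:**
- **Turn:** the top camera showed the wrench had turned about 41.5–42° (0.72–0.73 rad). The wrist camera's handle angle differed by about 2°, which would make the turn slightly larger. Both agree with the stop at 0.70 to within my accuracy. I stopped at 8 N to avoid straining the nut, so I felt the force rise but not a hard stop.
- **Jaw:** it still looked snug, with its faces against the nut's flats. The last mouth measurement was rougher, about 30.5–31 mm against the true 32 mm.
- **Wrench:** it lay round the nut, its mouth within about 2 mm of the nut's axis.
- **Loose parts:** the spare nut showed no shift between the top pictures before and after the turn. The cap looked in place too, though it was only partly in the earlier one.
- **Contact:** the arm was clear, with the wrist force reading near zero.

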